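Press a sample behind a guard window

TASK

Push the blue sample sled with your fingertips fully home against its stop in the bench press; slide it, do not lift it. Then reach down through the window in the yellow guard, without touching the guard anywhere, and press the red lever pad down to its stop. Finish while still holding the lever down there, and leave the other things on the bench alone.

Things in the scene. Friction and masses are not known exactly. Their poses are not given: they have to be found in the camera images.
- press: Grey bench press, fixed; place and yaw differ each run. Origin on the bench under the middle of the guard; x from its front (where the sled enters) to its back, z up. Base 150 x 126 x 12 mm, x -75 to +75 mm; a 56 mm wide tongue, as thick, runs on to x = -152. Two aluminium rails along x (tops at z = 22 mm) guide the sled with 1.5 mm play each side.
- sled: Loose blue sled, 155 x 36 mm, about 0.25 kg, plate 6 mm thick, carrying a fixed foil puck (31 mm wide, 11 high); slides in the channel with 1 to 3 N. Origin on its underside below the puck, x to the press's back. It rests at press z = 12 mm, starts 22 to 40 mm drawn out to the front; home against the rigid stop its origin is at press x = +20 mm, y = 0.
- sled_tab (a point): Middle of the front face of the sled's upright push tab (34 mm wide, 6 mm thick, top 60 mm above the bench): 128 mm in front of the sled's origin, 48 mm above the bench. Push here towards the press's x. With the sled home it is at press x = -108 mm; the tab then still stands 27 mm in front of the guard.
- guard: Fixed guard on the press, same frame: yellow top plate 150 x 126 x 4 mm, top 89 mm above the bench (screw heads at its corners 2.5 mm higher), square window in it, four posts, clear panes all round (the front one from 40 mm above the bench up; the sled passes below). Not to be touched.
- window (a point): Centre of the 66 x 66 mm window, level with the top face of the guard plate, 89 mm above the bench; press x = -20, y = 0. Its edges are parallel to the press's x and y; x and z as the press's. Wide enough for closed fingers from straight above, not for open ones.
- lever_pad (a point): Centre of the upper face of the red lever pad with three black grip ridges (1 mm), 34 mm (x) by 36 mm (y), which lies level under the middle of the window: 72 mm above the bench at rest (17 mm below the window's top face), about 54 mm when down. Moves with the lever; x along the lever to the back, z up.
- lever (a joint): Angle of the lever in rad: 0 at rest (up), 0.24 at its lower stop. Hinged at the back, 77 mm behind the pad's centre, so the pad goes down some 18 mm. A spring lifts it again when let go; it takes about 3 N at the start and 8 N at the stop. The ram follows it down on the sample.
- vial_a: Loose bystander: small vial with black cap and tan contents, 25 mm across, 52 mm high, standing; origin at its foot.
- vial_b: Loose bystander: small vial with black cap and blue contents, 25 mm across, 52 mm high, standing; origin at its foot.
- vial_c: Loose bystander: small vial with white cap, 25 mm across, 52 mm high, standing; origin at its foot.
- sample_block: Loose bystander: cream sample holder block with two screws, 32 x 49 x 17 mm; origin under its centre.
- kf_clamp: Loose bystander: bright metal pipe clamp ring, 68 x 50 x 17 mm; origin under its centre.
- nut: Loose bystander: steel hexagon nut, 27 mm across, 13 mm high; origin under its centre.
Mind the look-alikes: they are no part of the job. There is more than one size of the sled; the job needs the larger.

How it is judged:
By the outcome, as a careful person would: the job done as asked, in the order asked, and still so for the second after the job is handed in, while the arm keeps its last pose, push and grip.
It also fails if it takes over 59 s, if anything falls off the work surface, if the arm or the gripper's body presses on something with over 40 N, if the wrist force passes 120 N, or if a joint passes its speed limit or range.

ROBOT

A 6-joint arm with a two-finger parallel gripper is mounted at the origin on a cart in front of the work surface, level with it; the furniture and walls round the work are solid. World frame = base frame: x ahead of the robot, y to its left, z up, the work surface at z = 0. Lengths are in m, angles in degrees, forces in N, time in s.
With the tool pointing down it reaches from about 0.4 to 0.825 m from the base axis. Payload 7 kg.
Tool frame: the origin (TCP) lies on the centre line of the jaws, within the pads' length; the fingertips stand 11 mm ahead of it and the grasp point (between the pads) lies 8 mm behind it; z points along the fingers, y is the line along which they close (so a half turn about z gives the same grasp; the last joint's range is limited). The gripper opens to 88 mm and grips with 3 to 60 N. Pads are 19 mm wide; open, the fingers measure 130 mm over their backs; the gripper's body (78 mm by 193 mm) begins 47 mm behind the grasp point.
Start: joints at [-57.806, 20.546, 0.682, 0, -70.136, -16.507], TCP at [0.182, -0.65, 0.238] pointing down, gripper open.
Joint ranges: [-176.03, 176.03], [-82.01, 121.73], [-58.28, 71.71], [-173.87, 95.51], [-174.79, -0.11], [-173.66, 173.66]. Speed limits (degrees/s): [136.94, 136.94, 172.46, 180, 180, 180].

INTERFACE

Orientations are given as [roll, pitch, yaw] about the fixed x, y, z axes, in that order (R = Rz(yaw) Ry(pitch) Rx(roll)).
In Python, from plant import r, capture, camera_model, job gives the robot as it stands.
- The arm moves only by the tool drive_tool, never from a script. Its argument "increments" is a list that holds one entry, the list of rows, each a list of 5 numbers: the gripper's target within -1 to 1 (fully open at 1, half-way at 0, shut at -1), then the shift along the tool's x, y, z scaled (see below), then the turn about the tool's z scaled (see below). In form: [[[gripper, tx, ty, tz, roll], ...]]. A call has 1 to 5 rows; each row is the pose to reach, as a shift and turn from the pose commanded when the call began, along the tool's axes at that moment, turning the shorter way round; what a row does not reach only later rows make up. The controller multiplies each number of a shift by 120 mm and each number of a turn by 360 degrees. A row lasts 1/8 s, in which the tool goes at most 62.5 mm and 10.7 degrees, less where a joint would pass 70% of its speed; a pose out of reach is approached as far as the arm can. A call with a number of a shift or a turn outside -1 to 1 is refused whole. A call with a gripper value outside its range is refused whole. The fingers move at their own pace and stop on an object; "squeeze" is the grip in N (left out, the last holds). Time passes only in rows, so rows that repeat a pose let the fingers close. It gives the time, the measured TCP pose, the force, the opening and the grip force at its end, in the units of the state.
- r.get_state(): the state, without advancing time (a new reading comes with each control period).
- capture(name): name is "side" or "top" or "wrist"; returns the picture (420x560x3 uint8, red, green, blue); there is no depth.
- camera_model(name): a dict with "camera_matrix" (3x3 intrinsics, pixels), "rvec" (rotation vector, rad) and "tvec" (3), from world to camera coordinates, as OpenCV has them. Camera axes: x right, y down, z forward; pixel columns grow to the right and rows downward; lengths in m; the calibration is good to about 2 mm. A picture is of the moment at which its call begins: read the wrist's pose just before it. camera_model takes no time and is no camera call; for the wrist camera it gives the pose at the moment of the call.
- job.close_job(): hands the job in; it is judged then, once.
The state is a dict: "time_s": time; "joints": joint angles; "qd": joint speeds; "joint_torque": joint torques, N m; "tcp_pos": TCP position; "eef_rot": TCP orientation; "contact_force": force on the tool from outside, world axes, zero at the start; "moment": the same for the moment, N m; "gripper_width": finger opening in m; "gripper_force": force on a finger pad.
Only numpy, scipy, OpenCV 4.12 (cv2) and the standard library are available. Lean on these libraries where they do the work, as an engineer would, in place of code of your own. Each camera call takes 0.05 s, during which the arm holds its last target. There are 200 camera calls.

## Working session

There is one attempt and no reset: what is moved stays moved. The work goes in short steps, Python scripts to look and compute and a tool call to move; the robot and the scene stay as the last step left them, time stands still between calls to the robot, and variables do not carry over. Pictures are saved under pics/ and viewed, at most 10 in all, crops included, and the job is handed in when it is done.

Besides the shell and the picture viewer there is one more tool, called after ">>>" as name(argument=value, ...) on one line, values as JSON. drive_tool: Moves the arm, as the interface text tells. Its arguments: {"type":"object","properties":{"increments":{"type":"array"},"squeeze":{"type":"number"}},"required":["increments"]}

```bash
mkdir -p pics; ls; python3 - <<'E'
from plant import r,capture,camera_model,job
import cv2
s=r.get_state();print(s)
for n in("top","side"):
    cv2.imwrite(f"pics/{n}0.png",capture(n)[:,:,::-1]);print(camera_model(n))
E
```

```text
pics
{'time_s': 0.0, 'joints': array([-5.78055082e+01,  2.05915688e+01,  6.33373717e-01, -2.03526059e-02,
       -7.01365838e+01, -1.65066512e+01]), 'qd': array([ 0.01894762, -0.03709764, -0.00732663,  0.06786095, -0.03663276,
       -0.00401339]), 'joint_torque': array([-8.37750595e-04, -5.82717562e+01,  2.93049717e+01,  6.99720427e+00,
        6.77498057e-03, -1.20564591e-04]), 'tcp_pos': array([ 0.18235883, -0.6494009 ,  0.2366174 ]), 'eef_rot': array([ 1.79903691e+02, -8.58766374e-03, -1.64319083e+02]), 'contact_force': array([0.0883991 , 0.42826083, 0.00711305]), 'moment': array([-0.03183349,  0.01750923, -0.02679932]), 'gripper_force': 0.0, 'gripper_width': 0.08743699372841379}
{'camera_matrix': array([[515.48391352,   0.        , 278.7276862 ],
       [  0.        , 515.48391352, 204.6822233 ],
       [  0.        ,   0.        ,   1.        ]]), 'rvec': array([ 2.14365239, -2.17494698,  0.11393504]), 'tvec': array([-0.30430771,  0.57012118,  1.35641958])}
{'camera_matrix': array([[429.63597598,   0.        , 281.37023428],
       [  0.        , 429.63597598, 211.80359422],
       [  0.        ,   0.        ,   1.        ]]), 'rvec': array([ 0.02509049,  2.75467696, -1.50654083]), 'tvec': array([0.5767645 , 0.2223276 , 0.68324297])}
```

View pics/top0.png

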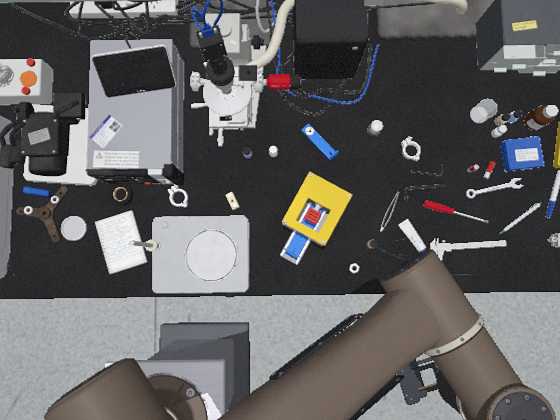

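View pics/side0.png

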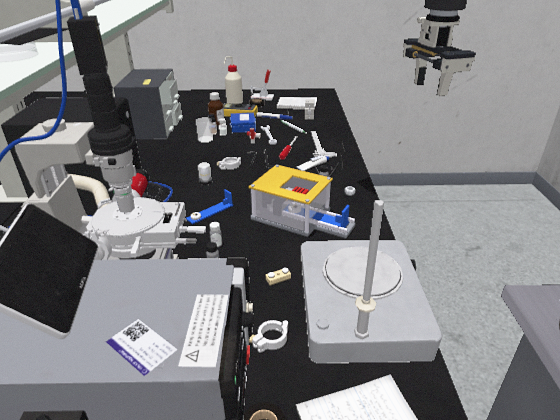

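The top view shows the yellow guard centred near (317,208), with the red pad at (313,215). The drawn-out sled and tab point down-left to about (292,255). The small look-alike sled is at (320,142). The side view confirms the tab stands at the front (345,217). Next I'll measure the guard outline and the tab.

```bash
cat > h.py <<'E'
import numpy as np,cv2
from plant import r,capture,camera_model,job
def ray(m,px,z):
    R=cv2.Rodrigues(np.array(m["rvec"]))[0];t=np.array(m["tvec"])
    C=-R.T@t;px=np.atleast_2d(px).astype(float)
    d=np.c_[px,np.ones(len(px))]@np.linalg.inv(m["camera_matrix"]).T@R
    return C+d*((z-C[2])/d[:,2])[:,None]
def mask(im,lo,hi):
    return cv2.inRange(cv2.cvtColor(im,cv2.COLOR_RGB2HSV),lo,hi)
def big(m):
    return max(cv2.findContours(m,cv2.RETR_EXTERNAL,cv2.CHAIN_APPROX_NONE)[0],key=cv2.contourArea)
E
python3 - <<'E'
from h import *
im=cv2.imread("pics/top0.png")[:,:,::-1].copy();m=camera_model("top")
y=mask(im,(20,120,90),(35,255,255));y[:160]=0;y[260:]=0;y[:,:270]=0;y[:,370:]=0
c=big(y)[:,0]
P=ray(m,c,.089)[:,:2].astype(np.float32)
rc=cv2.minAreaRect(P);print(rc,cv2.boxPoints(rc))
rd=mask(im,(0,120,70),(8,255,255))|mask(im,(172,120,70),(180,255,255));rd[:190]=0;rd[240:]=0;rd[:,:290]=0;rd[:,340:]=0
print("pad",ray(m,big(rd)[:,0].mean(0),.072))
b=mask(im,(100,120,60),(120,255,255));b[:228]=0;b[275:]=0;b[:,:270]=0;b[:,320:]=0
P=ray(m,big(b)[:,0],.018)[:,:2].astype(np.float32);print("sled",cv2.minAreaRect(P))
cv2.imwrite("pics/c0.png",cv2.resize(im[160:280,260:380,::-1],None,fx=5,fy=5,interpolation=2))
E
```

```text
((0.5493481755256653, -0.410793274641037), (0.12854759395122528, 0.15243075788021088), 60.28416442871094) [[ 0.4512951  -0.42883486]
 [ 0.5836804  -0.5043946 ]
 [ 0.6474012  -0.3927517 ]
 [ 0.51501596 -0.31719196]]
pad [[ 0.53138249 -0.40029777  0.072     ]]
sled ((0.4576821029186249, -0.3580371141433716), (0.03537274897098541, 0.06614068895578384), 60.43214797973633)
```

View pics/c0.png

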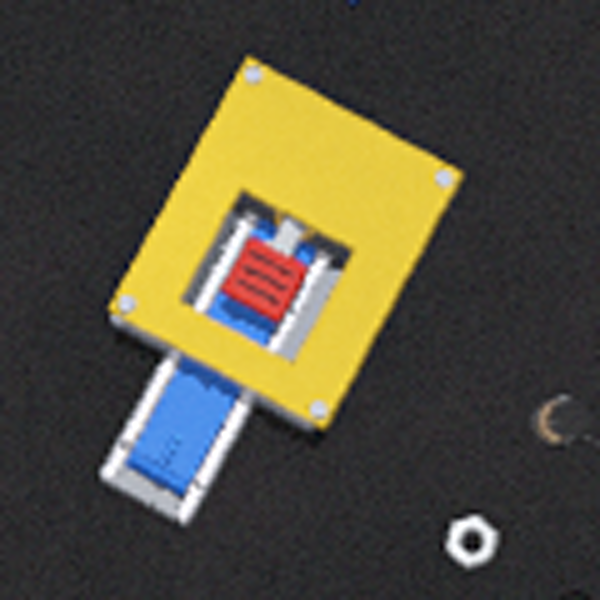

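The press yaw is about -29.7° with its origin at about (0.549,-0.411), and the pad matches the window centre to 1 mm. I'll close the gripper, then travel at height to in front of the tab with tool yaw 150.3°.

>>> drive_tool(increments=[[[-1,-0.3,0.28,0,0],[-1,-0.6,0.56,0,0],[-1,-0.79,0.74,0,0],[-1,-0.79,0.74,0,0]]], squeeze=20)

```text
time_s: 0.6
tcp_pos: [0.2507, -0.5371, 0.2378]
eef_rot: [180.0, 0.0, -164.2]
contact_force: [0.3, 0.2, 0.4]
gripper_width: 0.0533
gripper_force: 0.0
```

>>> drive_tool(increments=[[[-1,-0.3,0.28,0,0],[-1,-0.6,0.56,0,0],[-1,-0.79,0.74,0,0],[-1,-0.79,0.74,0,0]]])

```text
time_s: 1.1
tcp_pos: [0.3177, -0.4266, 0.2377]
eef_rot: [-180.0, 0.0, -164.2]
contact_force: [0.3, 0.2, -0.0]
gripper_width: 0.0136
gripper_force: 0.0
```

>>> drive_tool(increments=[[[-1,-0.2,0.18,0,0.027],[-1,-0.4,0.37,0,0.054],[-1,-0.6,0.55,0,0.08],[-1,-0.79,0.74,0,0.107],[-1,-0.79,0.74,0,0.126]]])

```text
time_s: 1.72
tcp_pos: [0.3849, -0.3161, 0.2375]
eef_rot: [-180.0, -0.0, 150.1]
contact_force: [0.2, -0.3, -0.1]
gripper_width: 0.0004
gripper_force: 0.0
```

```bash
python3 - <<'E'
from h import *
s=r.get_state();print(s["time_s"],s["tcp_pos"],s["eef_rot"],s["joints"].round(1),s["gripper_width"],s["contact_force"])
m=camera_model("wrist");im=capture("wrist");cv2.imwrite("pics/w1.png",im[:,:,::-1])
np.savez("w1.npz",**m);print(m)
E
```

```text
1.725 [ 0.3849001  -0.31606538  0.23745417] [-1.79999504e+02 -1.08330029e-02  1.50133959e+02] [ -16.7    3.7  -21.1   -0.   -65.2 -103.1] 0.0004481080805909212 [ 0.1865927  -0.33448537 -0.12160012]
{'camera_matrix': array([[374.29976969,   0.        , 277.9918094 ],
       [  0.        , 374.29976969, 208.27453441],
       [  0.        ,   0.        ,   1.        ]]), 'rvec': array([-2.52284603, -1.45988536, -0.18638384]), 'tvec': array([ 0.08158409, -0.50805439,  0.26545904])}
```

View pics/w1.png

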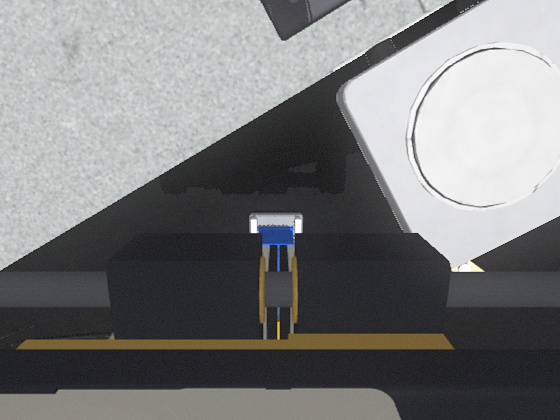

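The wrist view shows the tongue's front end at (276,215) and the blue tab face at (276,235), both nearly on the jaw centre line. I'll convert these to positions.

```bash
python3 - <<'E'
from h import *
m=dict(np.load("w1.npz"));im=cv2.imread("pics/w1.png")[:,:,::-1].copy()
b=mask(im,(105,150,60),(125,255,255));b[:205]=0;b[250:]=0;b[:,:240]=0;b[:,310:]=0
c=big(b);x,y,w,h=cv2.boundingRect(c);print(x,y,w,h)
o=np.array([.5493,-.4108]);a=np.radians(-29.72);R=np.array([[np.cos(a),np.sin(a)],[-np.sin(a),np.cos(a)]])
pf=lambda p,z:((ray(m,p,z)[:,:2]-o)@R.T).round(4)
for z in(.018,.06):print(z,pf([[x,y],[x+w,y],[x,y+h],[x+w,y+h]],z))
print("tongue",pf([[250,213],[302,213]],.022))
s=r.get_state();print("tcp",R@(s["tcp_pos"][:2]-o))
for v in range(y-6,y+h+3,2):print(v,im[v,276])
cv2.imwrite("pics/w1c.png",cv2.resize(im[200:260,240:320,::-1],None,fx=8,fy=8,interpolation=0))
E
```

```text
259 227 34 23
0.018 [[-0.1408 -0.0182]
 [-0.1407  0.0167]
 [-0.1156 -0.0186]
 [-0.1155  0.0168]]
0.06 [[-0.154  -0.016 ]
 [-0.1539  0.015 ]
 [-0.1317 -0.0163]
 [-0.1317  0.0151]]
tongue [[-0.1568 -0.0269]
 [-0.1567  0.0254]]
tcp [-1.89778710e-01  1.42647401e-04]
221 [186 190 201]
223 [189 193 203]
225 [149 151 158]
227 [ 43  75 143]
229 [ 41  76 153]
231 [ 48  74 137]
233 [ 44  70 132]
235 [ 41  70 133]
237 [ 38  68 132]
239 [ 41  68 136]
241 [ 44  72 135]
243 [ 43  81 172]
245 [39 32 18]
247 [39 34 33]
249 [35 33 29]
251 [36 34 28]
```

View pics/w1c.png

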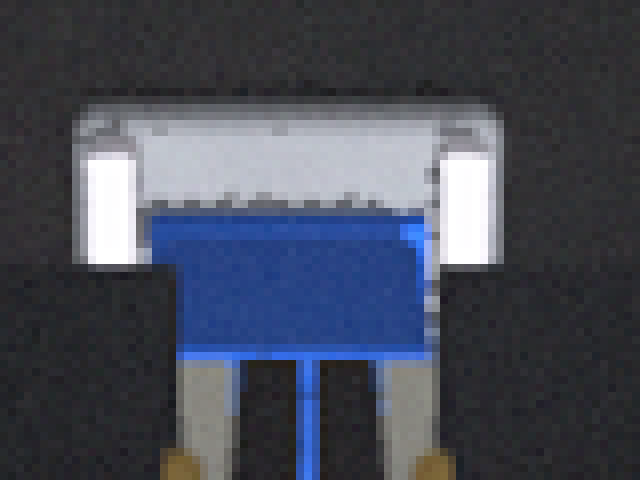

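Tab face is at press x ≈ -0.140, so the push is about 32 mm, and it is centred laterally within 1 mm. Now I descend in front of it to TCP z ≈ 0.053.

>>> drive_tool(increments=[[[-1,0,0,0.4,0],[-1,0,0,0.8,0],[-1,0,0,0.8,0]]])

```text
time_s: 2.15
tcp_pos: [0.3816, -0.3164, 0.1387]
eef_rot: [-179.9, -0.4, 150.3]
contact_force: [0.7, -1.2, 0.3]
gripper_width: 0.0007
gripper_force: 0.0
```

>>> drive_tool(increments=[[[-1,0,0,0.3,0],[-1,0,0,0.6,0],[-1,0,0,0.74,0],[-1,0,0,0.74,0]]])

```text
time_s: 2.65
tcp_pos: [0.3846, -0.3173, 0.0534]
eef_rot: [-180.0, -0.0, 150.4]
contact_force: [0.7, 0.3, 0.7]
gripper_width: 0.0007
gripper_force: 0.0
```

>>> drive_tool(increments=[[[-1,-0.1,0,0,0],[-1,-0.2,0,0,0],[-1,-0.28,0,0,0],[-1,-0.34,0,0,0],[-1,-0.38,0,0,0]]])

```text
time_s: 3.28
tcp_pos: [0.4233, -0.3389, 0.0525]
eef_rot: [-180.0, -0.1, 150.3]
contact_force: [-2.8, 1.8, 2.4]
gripper_width: 0.0005
gripper_force: 1.8
```

>>> drive_tool(increments=[[[-1,-0.05,0,0,0],[-1,-0.1,0,0,0],[-1,-0.14,0,0,0],[-1,-0.17,0,0,0],[-1,-0.17,0,0,0]]])

```text
time_s: 3.9
tcp_pos: [0.4422, -0.3494, 0.0529]
eef_rot: [180.0, 0.1, 150.3]
contact_force: [0.1, -0.6, 0.2]
gripper_width: 0.0002
gripper_force: 0.0
```

>>> drive_tool(increments=[[[-1,-0.015,0,0,0],[-1,-0.03,0,0,0],[-1,-0.04,0,0,0],[-1,-0.05,0,0,0],[-1,-0.05,0,0,0]]])

```text
time_s: 4.53
tcp_pos: [0.4443, -0.3509, 0.0524]
eef_rot: [-180.0, -0.3, 150.3]
contact_force: [-7.3, 6.2, 6.7]
gripper_width: 0.0004
gripper_force: 5.2
```

>>> drive_tool(increments=[[[-1,-0.01,0,0,0],[-1,-0.02,0,0,0],[-1,-0.03,0,0,0],[-1,-0.03,0,0,0]]])

```text
time_s: 5.03
tcp_pos: [0.4442, -0.3512, 0.0519]
eef_rot: [-180.0, -0.6, 150.2]
contact_force: [-15.8, 13.4, 14.6]
gripper_width: 0.0002
gripper_force: 10.3
```

```bash
python3 - <<'E'
from h import *
s=r.get_state();o=np.array([.5493,-.4108]);a=np.radians(-29.72);R=np.array([[np.cos(a),np.sin(a)],[-np.sin(a),np.cos(a)]])
print(R@(s["tcp_pos"][:2]-o),s["contact_force"])
im=capture("side");cv2.imwrite("pics/s2.png",cv2.resize(im[140:260,230:380,::-1],None,fx=5,fy=5,interpolation=2))
E
```

```text
[-0.12083964 -0.00031132] [-15.81310297  13.41598989  14.59496296]
```

View pics/s2.png

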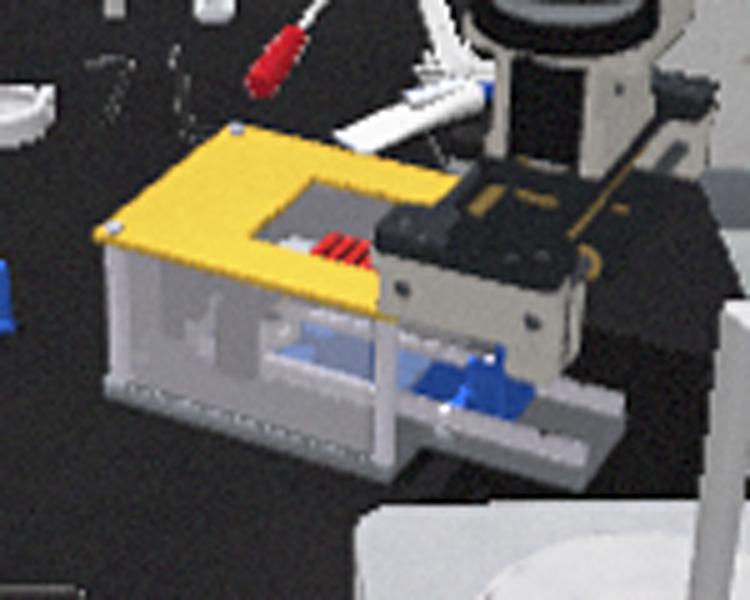

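The side view shows the fingers against the blue tab, clear in front of the guard. Motion has stopped while the force rose from 10 to 20 N, which suggests a rigid stop. I'll back off, rise and check the tab's position from above.

>>> drive_tool(increments=[[[-1,0.1,0,0,0],[-1,0.3,0,0,0],[-1,0.5,0,-0.1,0],[-1,0.6,0,-0.5,0],[-1,0.6,0,-0.9,0]]])

```text
time_s: 5.7
tcp_pos: [0.3871, -0.3181, 0.1622]
eef_rot: [-180.0, 0.1, 150.3]
contact_force: [0.4, -0.7, -0.3]
gripper_width: 0.0007
gripper_force: 0.0
```

>>> drive_tool(increments=[[[-1,0,0,-0.4,0],[-1,0,0,-0.65,0],[-1,0,0,-0.65,0],[-1,0,0,-0.65,0]]])

```text
time_s: 6.2
tcp_pos: [0.3875, -0.3182, 0.2385]
eef_rot: [180.0, 0.0, 150.3]
contact_force: [0.9, -0.6, -0.6]
gripper_width: 0.0006
gripper_force: 0.0
```

```bash
python3 - <<'E'
from h import *
s=r.get_state();o=np.array([.5493,-.4108]);a=np.radians(-29.72);R=np.array([[np.cos(a),np.sin(a)],[-np.sin(a),np.cos(a)]])
print(s["tcp_pos"],R@(s["tcp_pos"][:2]-o),s["contact_force"])
m=camera_model("wrist");im=capture("wrist");t=capture("top");cv2.imwrite("pics/w2.png",im[:,:,::-1]);cv2.imwrite("pics/t2.png",t[:,:,::-1])
b=mask(im,(105,150,60),(125,255,255));b[:,:240]=0;b[:,310:]=0;b[260:]=0
x,y,w,h=cv2.boundingRect(big(b));print(x,y,w,h)
pf=lambda p,z:((ray(m,p,z)[:,:2]-o)@R.T).round(4)
print(pf([[x,y],[x+w,y]],.018))
A=cv2.resize(im[190:270,230:330,::-1],None,fx=5,fy=5,interpolation=0);B=cv2.resize(t[160:280,260:360,::-1],None,fx=3.333,fy=3.333,interpolation=0)[:400]
cv2.imwrite("pics/m2.png",np.hstack([A,B[:400,:299]])) 
E
```

```text
[ 0.38745998 -0.3181555   0.23845902] [-0.18648095  0.0002238 ] [ 0.91400927 -0.63412326 -0.60637049]
278 250 1 10
[[-0.1117  0.001 ]
 [-0.1117  0.002 ]]
```

View pics/m2.png

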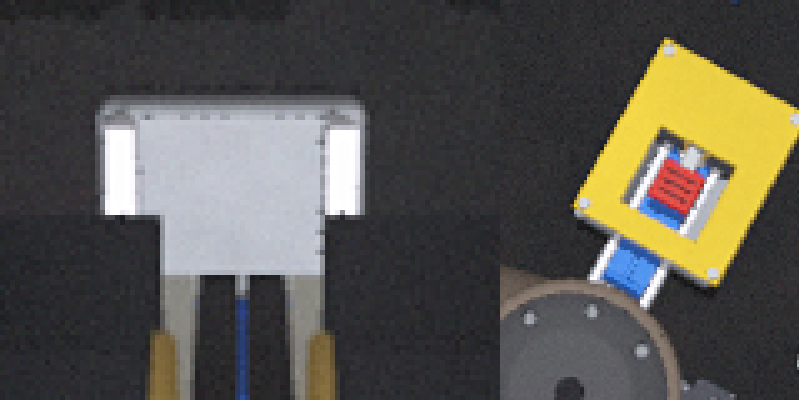

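```bash
python3 - <<'E'
from h import *
m=camera_model("wrist");im=cv2.imread("pics/w2.png")[:,:,::-1].copy()
o=np.array([.5493,-.4108]);a=np.radians(-29.72);R=np.array([[np.cos(a),np.sin(a)],[-np.sin(a),np.cos(a)]])
pf=lambda p,z:((ray(m,p,z)[:,:2]-o)@R.T).round(4)
for v in list(range(207,217))+list(range(244,254)):print(v,im[v,278],im[v,270],pf([278,v+.5],.012)[0,0],pf([278,v+.5],.018)[0,0])
# top view: press geometry + sled front edge vs guard front using rows along press axis
t=cv2.imread("pics/t2.png")[:,:,::-1].copy();mt=camera_model("top")
import itertools
Rm=cv2.Rodrigues(mt["rvec"])[0]
def proj(px,z,y=0.):
    w=np.r_[o+R.T@np.array([px,y]),z];return cv2.projectPoints(w[None],mt["rvec"],mt["tvec"],mt["camera_matrix"],None)[0].ravel()
# puck / window view: sample colours along sled axis in window and on plate
for x in np.arange(-.14,-.07,.003):
    p=proj(x,.018,.0);print(round(x,3),t[int(round(p[1])),int(round(p[0]))],end=' ')
E
```

```text
207 [41 38 41] [43 44 47] -0.1571 -0.1587
208 [51 49 52] [48 49 53] -0.1561 -0.1576
209 [82 83 86] [81 82 86] -0.155 -0.1566
210 [104 104 110] [106 105 112] -0.154 -0.1555
211 [143 146 154] [137 140 148] -0.1529 -0.1545
212 [173 177 185] [156 161 168] -0.1518 -0.1534
213 [185 191 199] [156 157 166] -0.1507 -0.1524
214 [197 201 210] [192 196 206] -0.1497 -0.1513
215 [190 195 203] [191 191 204] -0.1486 -0.1503
216 [192 192 201] [191 191 202] -0.1475 -0.1492
244 [185 189 197] [178 184 192] -0.1168 -0.1189
245 [156 160 166] [50 47 52] -0.1156 -0.1178
246 [160 164 171] [57 59 60] -0.1145 -0.1167
247 [158 162 167] [54 54 60] -0.1134 -0.1156
248 [125 127 132] [53 54 60] -0.1123 -0.1145
249 [ 86  90 104] [38 39 40] -0.1111 -0.1134
250 [ 44  65 116] [47 42 46] -0.11 -0.1123
251 [ 41  62 120] [41 42 42] -0.1089 -0.1112
252 [ 43  67 132] [42 40 45] -0.1077 -0.1101
253 [ 46  67 125] [37 40 40] -0.1066 -0.109
-0.14 [86 85 90] -0.137 [88 88 91] -0.134 [85 84 89] -0.131 [88 89 91] -0.128 [80 80 85] -0.125 [86 85 88] -0.122 [123 110 102] -0.119 [136 125 113] -0.116 [131 118 105] -0.113 [108  95  88] -0.11 [ 47  84 154] -0.107 [ 37  84 159] -0.104 [ 74 143 238] -0.101 [ 64 132 224] -0.098 [ 71 135 226] -0.095 [ 86 155 243] -0.092 [ 79 155 244] -0.089 [ 83 149 240] -0.086 [ 88 166 245] -0.083 [ 72 137 228] -0.08 [ 50  99 179] -0.077 [ 48  85 158] -0.074 [ 43  82 161] -0.071 [129 125 147]
```

The sled's front edge is now at about -0.109, against -0.108 when home. It ran freely for about 29–30 mm and then stopped rigidly, so it is home. Next I move over the window and start descending.

>>> drive_tool(increments=[[[-1,-0.4,0,0,0],[-1,-0.7,0,0,0],[-1,-0.7,0,0,0]]])

```text
time_s: 6.68
tcp_pos: [0.4616, -0.3605, 0.2364]
eef_rot: [-180.0, -0.2, 150.3]
contact_force: [-1.0, 0.5, -1.1]
gripper_width: 0.0007
gripper_force: 0.0
```

>>> drive_tool(increments=[[[-1,-0.4,0,0,0],[-1,-0.69,0,0,0],[-1,-0.69,0,0,0],[-1,-0.69,0,0,0]]])

```text
time_s: 7.18
tcp_pos: [0.5314, -0.4003, 0.2378]
eef_rot: [-180.0, -0.1, 150.3]
contact_force: [0.4, 0.3, -0.5]
gripper_width: 0.0006
gripper_force: 0.0
```

>>> drive_tool(increments=[[[-1,0,0,0.3,0],[-1,0,0,0.6,0],[-1,0,0,0.9,0],[-1,0,0,0.9,0],[-1,0,0,0.9,0]]])

```text
time_s: 7.8
tcp_pos: [0.5327, -0.4011, 0.1327]
eef_rot: [-180.0, 0.1, 150.4]
contact_force: [-0.5, -0.6, 0.5]
gripper_width: 0.0006
gripper_force: 0.0
```

```bash
python3 - <<'E'
from h import *
s=r.get_state();o=np.array([.5493,-.4108]);a=np.radians(-29.72);R=np.array([[np.cos(a),np.sin(a)],[-np.sin(a),np.cos(a)]])
print(s["tcp_pos"],R@(s["tcp_pos"][:2]-o),s["eef_rot"],s["contact_force"])
im=capture("side");cv2.imwrite("pics/s3.png",cv2.resize(im[130:250,230:380,::-1],None,fx=5,fy=5,interpolation=2))
E
```

```text
[ 0.53266328 -0.40114064  0.13267905] [-0.01923704  0.0001409 ] [-1.79980467e+02  1.10805179e-01  1.50355272e+02] [-0.48917064 -0.57561059  0.53811503]
```

View pics/s3.png

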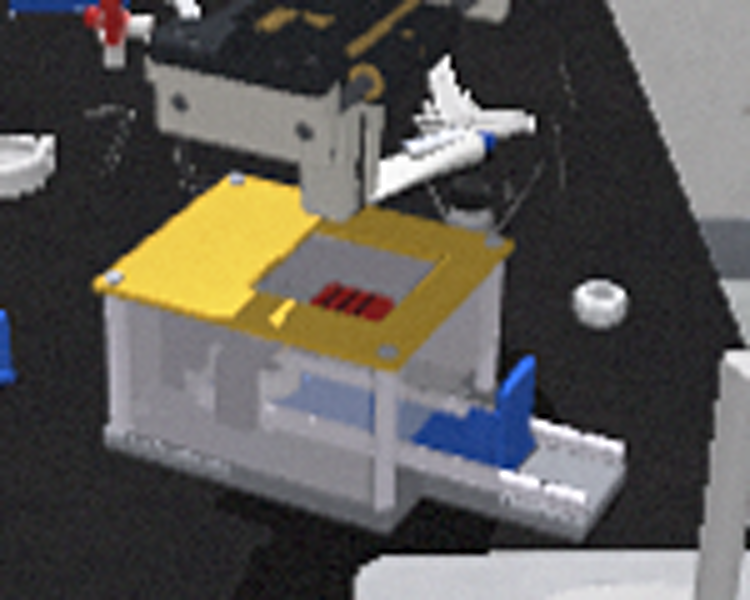

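The side view shows the tip at crop (340,215), about 33 mm above the window centre at crop (350,270). The fingers are closed and aligned, and the sled tab stands at crop (518,410). I'll descend slowly through the window.

>>> drive_tool(increments=[[[-1,0,0,0.08,0],[-1,0,0,0.16,0],[-1,0,0,0.24,0],[-1,0,0,0.32,0],[-1,0,0,0.36,0]]])

```text
time_s: 8.48
tcp_pos: [0.5319, -0.4007, 0.0864]
eef_rot: [-180.0, -0.1, 150.3]
contact_force: [-0.2, 0.9, -0.0]
gripper_width: 0.0003
gripper_force: 0.0
```

>>> drive_tool(increments=[[[-1,0,0,0.04,0],[-1,0,0,0.08,0],[-1,0,0,0.12,0],[-1,0,0,0.16,0],[-1,0,0,0.18,0]]])

```text
time_s: 9.1
tcp_pos: [0.5329, -0.4012, 0.067]
eef_rot: [-180.0, 0.1, 150.4]
contact_force: [-1.5, 1.5, 8.1]
gripper_width: 0.0003
gripper_force: 4.6
```

>>> drive_tool(increments=[[[-1,0,0,0.01,0],[-1,0,0,0.02,0],[-1,0,0,0.03,0],[-1,0,0,0.03,0],[-1,0,0,0.03,0]]])

```text
time_s: 9.72
tcp_pos: [0.533, -0.4014, 0.0661]
eef_rot: [-180.0, 0.2, 150.4]
contact_force: [-6.7, 6.0, 23.7]
gripper_width: 0.0007
gripper_force: 12.8
```

>>> drive_tool(increments=[[[-1,0,0,0.01,0],[-1,0,0,0.02,0],[-1,0,0,0.02,0],[-1,0,0,0.02,0]]])

```text
time_s: 10.22
tcp_pos: [0.5331, -0.4015, 0.0656]
eef_rot: [-179.9, 0.2, 150.4]
contact_force: [-11.6, 10.8, 36.9]
gripper_width: 0.0006
gripper_force: 19.6
```

The lever is at its stop: force rises steeply with almost no motion. I'll ease the push slightly and check.

>>> drive_tool(increments=[[[-1,0,0,-0.01,0],[-1,0,0,-0.01,0],[-1,0,0,-0.01,0],[-1,0,0,-0.01,0]]])

```text
time_s: 10.72
tcp_pos: [0.5331, -0.4014, 0.0659]
eef_rot: [-180.0, 0.2, 150.4]
contact_force: [-8.9, 8.1, 30.4]
gripper_width: 0.0007
gripper_force: 16.2
```

```bash
python3 - <<'E'
from h import *
im=capture("side");cv2.imwrite("pics/s4.png",cv2.resize(im[130:250,230:380,::-1],None,fx=5,fy=5,interpolation=2))
s=r.get_state();print(s["tcp_pos"],s["contact_force"])
E
```

```text
[ 0.53309831 -0.40143151  0.06589036] [-9.02332117  7.99966266 30.59131877]
```

View pics/s4.png

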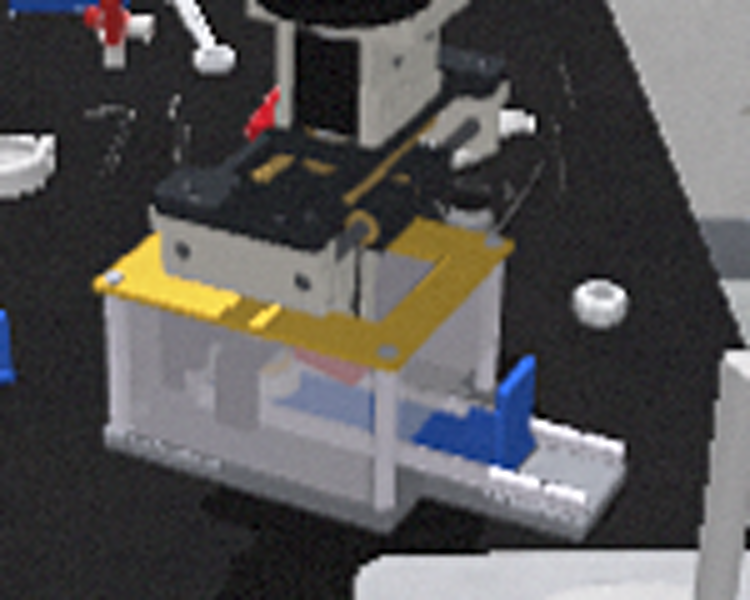

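The pad is visible, held down, through the pane at crop (330,365), and the sled tab is unchanged at (518,410). The fingertips are at 55 mm, which matches the pad's lower stop plus the 1 mm ridges. The gripper body is about 30 mm above the guard.

```bash
python3 -c "
from plant import job;print(job.close_job())"
```

```text
the job is handed in; nothing more can be done
None
```

I pushed the sled home against its stop, then pressed the lever to its lower stop through the window and handed the job in at about 11 s, still holding it with about 30 N; I saw no sign of touching the guard or the other things.

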